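# Line up the laundry tins on the steel tray and put the dosing ball in the pot

### The job

Tidy the steel tray: without lifting them, slide the two lidded tins and the open pot back against the tray's rear upstand and along to its closed end, so that they stand square and closed up side by side in one row (any order). Then take the dosing ball by its neck and lower it gently, upright, onto the floor of the pot and let go. Leave the dust bin, the brush head and the dustpan where they are.

Things in the scene. Friction and masses are not known exactly. Their poses are not given: they have to be found in the camera images.
- tray: Fixed steel tray on the worktop, 219 x 414 mm, floor 4 mm thick; 44 mm upstands along its rear edge (+x, away from the robot) and right end (-y), front and left open. Origin on the worktop. In its frame: rear upstand's inner face x = +100 mm, right upstand's inner face y = -195 mm, front edge x = -115 mm, left edge y = +215 mm, floor z = +4 mm.
- tall_tin: Loose square aluminium tin with a flat wooden lid, 84 (x) x 84 (y) x 90 mm high, 0.25 to 0.5 kg, standing on the tray. Origin: centre of its underside, z up, x and y square to its sides.
- low_tin: Loose rectangular aluminium tin with a flat wooden lid, 84 (x, depth) x 100 (y, width) x 64 mm high, 0.25 to 0.5 kg, standing on the tray. Origin: centre of its underside, z up.
- pot: Loose square white ceramic pot, open on top, 100 x 100 x 86 mm high, walls and floor 5 mm thick (inside 90 x 90 x 81 mm deep), about 0.4 kg, standing on the tray. Origin: centre of its underside, z up, x and y square to its sides. Tins and pot start apart, in any order along the tray, clear of the rear upstand and askew.
- ball: Loose white plastic dosing ball, 62 mm diameter, flat foot 34 mm across, grey upright neck 24 mm diameter, 32 mm tall; 86.5 mm high in all, shoulder (foot of neck) 54.6 mm up, about 0.12 kg. Stands on the worktop right of the tray. Origin: centre of its underside, z along the neck. A fully opened gripper is wider than the pot: part the fingers only a little inside it.
- dust_bin: Bystander: clear round dust bin, 94 mm wide, 130 mm tall, with a latched bottom flap, standing behind the tray. Origin: centre of its underside.
- brush_head: Bystander: black roller brush head, 192 mm long (its x) and 52 mm thick, lying left of the tray. Origin: centre of its underside.
- dustpan: Bystander: aluminium dustpan, pan 160 x 160 mm, 50 mm high at its back, with a 70 mm handle along its own +x, lying behind the tray on the right. Origin: middle of the pan's front lip, underside.

How it is judged:
On the way, in this order (a step that is already met when the one before it is completed fails the run):
1. the two tins and the pot stand in one closed row against the rear upstand and the right end (x of each of tall_tin, low_tin in the frame of tray above 0.051 m and y of tall_tin in the frame of tray between -0.159 and 0.061 m and z of each of tall_tin, low_tin, pot in the frame of tray below 0.01 m and angle between the x axis of each of tall_tin, low_tin, pot and the x axis of tray, either way round below 0.09 rad and angle between each of tall_tin, low_tin, pot's own z axis and vertical below 0.1 rad and linear speed of each of tall_tin, low_tin, pot below 0.02 m/s and y of low_tin in the frame of tray between -0.151 and 0.053 m and x of pot in the frame of tray above 0.043 m and y of pot in the frame of tray between -0.151 and 0.053 m), for 0.2 s.
2. the dosing ball stands upright on the floor of the pot (horizontal distance between ball and pot below 0.035 m and z of ball in the frame of pot between 0 and 0.012 m and angle between ball's own z axis and vertical below 0.2 rad and linear speed of ball below 0.03 m/s), for 0.2 s.
At the end, for the whole second after the job is handed in: Tins and pot stand on the tray in any order, backs within 7 mm of the rear upstand, within 5 degrees of square, the row closed up to the right upstand with at most 14 mm of gaps in all; the ball stands upright (within 11 degrees) on the pot's floor; all at rest (all of step 1 and all of step 2); the robot touches nothing.
It fails at once if a tin or the pot is lifted more than 15 mm off the tray floor, or tipped by more than 20 degrees (z of any of tall_tin, low_tin, pot in the frame of tray above 0.019 m or angle between any of tall_tin, low_tin, pot's own z axis and vertical above 0.35 rad).
It fails at once if the dosing ball is dropped in the pot (moves faster than 0.4 m/s inside it, a fall of about 8 mm) or is pressed on the pot with more than 25 N (contact force between ball and pot above 25 N or (horizontal distance between ball and pot below 0.045 m and z of ball in the frame of pot below 0.088 m and linear speed of ball above 0.4 m/s)).
It fails at once if the dust bin, brush head or dustpan is moved more than 25 mm (distance of any of dust_bin, brush_head, dustpan from where it was at the start of the episode above 0.025 m).
It also fails if it takes over 72 s, if anything falls off the work surface, if the arm or the gripper's body presses on something with over 40 N, if the wrist force passes 120 N, or if a joint passes its speed limit or range.

### The arm

A 7-joint arm with a two-finger parallel gripper is mounted at the origin on the work surface. World frame = base frame: x ahead of the robot, y to its left, z up, the work surface at z = 0. Lengths are in m, angles in rad, forces in N, time in s.
With the tool pointing down it reaches from about 0.425 to 0.925 m from the base axis. Payload 6.8 kg.
Tool frame: the origin (TCP) lies at the very end of the fingers, on their centre line; the grasp point (between the pads) lies 19 mm behind it; z points along the fingers, y is the direction in which the jaws open and shut (so a half turn about z gives the same grasp; the last joint's range is limited). The gripper opens to 85 mm and grips with 20 to 120 N. Pads are 22 mm wide; open, the fingers measure 114 mm over their backs; the gripper's body (76 mm by 85 mm) begins 54 mm behind the grasp point. The pads swing forward as they close: fully open they stand 13 mm farther back than shut.
Start: joints at [1.048, 0.477, 0.022, 1.555, -0.011, 1.109, -0.083], TCP at [0.272, -0.618, 0.208] pointing down, gripper open.
Joint ranges: [-2.96, 2.96], [-0.34, 2.1], [-1.41, 1.46], [0.24, 2.44], [-1.37, 4.51], [0.17, 1.92], [-2.96, 2.96]. Speed limits (rad/s): [2.39, 2.39, 3.14, 3.14, 3.14, 3.14, 3.14].

### API

Orientations are given as a unit quaternion [w, x, y, z].
In Python, from station import manip, eyes gives the robot as it stands.
- The arm moves only by the tool send_rows, never from a script. Its argument "moves" is a list of rows, each a list of 3 entries, a list of its own where there are three numbers: the opening, from 0 (shut) to 1 (fully open), then the shift along the tool's x, y, z in units of 50 mm (1.0 is 50 mm), then the turn about the tool's z in units of 5 degrees (1.0 is 5 degrees). In form: [[jaw, [dx, dy, dz], turn], ...]. A call has 1 to 12 rows; each row shifts and turns the pose as measured when the row begins, along the tool's axes as they then stand; what a row does not reach is not made up. A row lasts 1/10 s, in which the tool goes at most 50 mm and 8.59 degrees, less where a joint would pass 70% of its speed; a pose out of reach is approached as far as the arm can. A call is refused whole if a number of a shift passes 1 or a number of a turn 1, either way. A call with a gripper value outside its range is refused whole. The fingers move at their own pace and stop on an object; "grip_force" is the grip in N (left out, the last holds). Time passes only in rows, so rows that do not move let the fingers close. It gives the time, the measured TCP pose, the force and the opening at its end, in the units of the state.
- manip.read_state(): the state, without advancing time (a new reading comes with each control period).
- eyes.grab_frame(name): name is "scene" or "top" or "wrist"; returns a dict with "img" (384x512x3 uint8, blue, green, red), "K" (3x3 intrinsics, pixels), "xyz" and "attitude" of the camera in the world. Camera axes: x right, y down, z forward; pixel columns grow to the right and rows downward; lengths in m; the calibration is good to about 2 mm. A picture is of the moment at which its call begins. There is no depth.
- manip.sign_off(): hands the job in, once; it reports no verdict.
The state is a dict: "time": time; "joint_pos": joint angles; "joint_vel": joint speeds; "joint_torque": joint torques, N m; "position": TCP position; "orientation": TCP orientation; "force": force on the tool from outside, world axes, zero at the start; "torque": the same for the moment, N m; "grip_width": finger opening in m.
Only numpy, scipy, OpenCV 4.12 (cv2) and the standard library are available. Lean on these libraries where they do the work, as an engineer would, in place of code of your own. Each camera call takes 0.05 s, during which the arm holds its last target. There are 200 camera calls.

## Working session

There is one attempt and no reset: what is moved stays moved. The work goes in short steps, Python scripts to look and compute and a tool call to move; the robot and the scene stay as the last step left them, time stands still between calls to the robot, and variables do not carry over. Pictures are saved under pics/ and viewed, on a budget of 10 in all, crops included, one or two more only if the job needs it, and the job is handed in when it is done.

Besides the shell and the picture viewer there is one more tool, called after ">>>" as name(argument=value, ...), one argument or row to a line, values as JSON. send_rows: Moves the arm, as the interface text tells. Its arguments: {"type":"object","properties":{"moves":{"type":"array","items":{"type":"array"}},"grip_force":{"type":"number"}},"required":["moves"]}

```bash
ls; mkdir -p pics
python3 - <<'E'
from station import manip, eyes
import cv2
for n in ("scene","top"):
    f=eyes.grab_frame(n); cv2.imwrite(f"pics/{n}0.png",f["img"]); print(n,f["K"],f["xyz"],f["attitude"])
print(manip.read_state())
E
```

```text
pics
scene [[427.92178646   0.         262.69831836]
 [  0.         427.92178646 189.84553332]
 [  0.           0.           1.        ]] [ 1.51640650e+00 -3.28476292e-04  7.44249838e-01] [-0.31898452  0.65895192  0.6083123  -0.30657363]
top [[405.93972744   0.         257.47160743]
 [  0.         405.93972744 189.58038222]
 [  0.           0.           1.        ]] [0.50243363 0.05889368 1.26845203] [ 0.02408308 -0.6962888   0.71624275 -0.03997786]
{'time': 0.1, 'joint_pos': array([ 1.04790848,  0.47773385,  0.02234534,  1.5563162 , -0.01152119,
        1.10927957, -0.08311563]), 'joint_vel': array([ 0.00111512, -0.00270304, -0.00103121, -0.00158435,  0.00151043,
        0.00039642, -0.00134663]), 'joint_torque': array([ 4.30558677e-03, -5.97764647e+01,  1.61397479e+00, -2.81952828e+01,
        1.28973217e-02,  5.02906245e-03,  6.56719052e-06]), 'position': array([ 0.27179488, -0.6172618 ,  0.20662736]), 'orientation': array([-7.75579613e-04,  9.78571267e-01,  2.05906845e-01, -2.13861502e-04]), 'force': array([ 0.49055606, -0.6525245 , -0.16110405]), 'torque': array([-0.00326273,  0.00768099, -0.01691481]), 'grip_width': 0.08531361889415022}
```

View pics/top0.png

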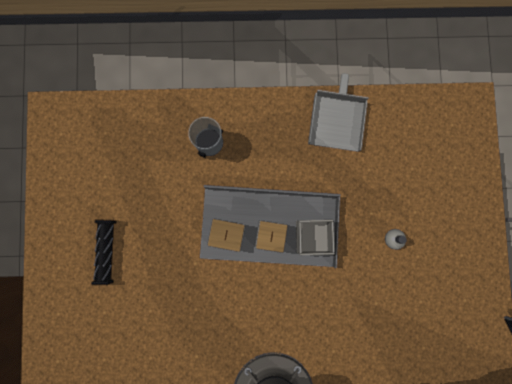

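View pics/scene0.png

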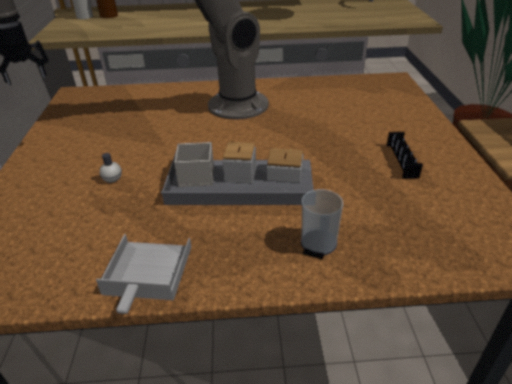

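The top view shows the tray spanning about (202–339, 187–267). The low tin is at (227,236), the tall tin at (272,236), the pot at (316,238) and the ball at (397,239). I'll zoom in for the corners.

Run:
```python
import cv2
a=cv2.imread("pics/top0.png")[180:275,195:350]
a=cv2.resize(cv2.convertScaleAbs(a,alpha=1.5),None,fx=5,fy=5,interpolation=cv2.INTER_CUBIC)
cv2.imwrite("pics/crop0.png",a)
```

```text
(no output)
```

View pics/crop0.png

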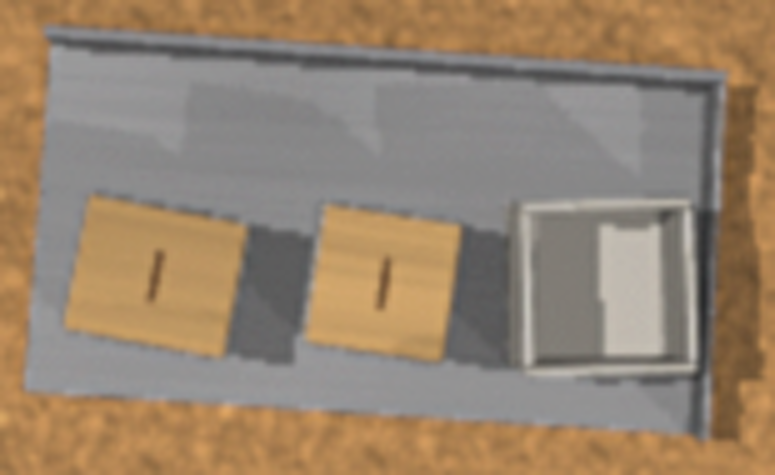

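The crop shows all three lids and rims clearly, plus the tray corners. I'll back-project them at the known heights.

```bash
cat > h.py <<'E'
import numpy as np, cv2
from scipy.spatial.transform import Rotation as R
def ray(f,uv,z):
    q=f["attitude"]; M=R.from_quat([q[1],q[2],q[3],q[0]]).as_matrix()
    d=M@np.linalg.solve(f["K"],[uv[0],uv[1],1]); c=np.array(f["xyz"])
    return c+d*(z-c[2])/d[2]
def proj(f,p):
    q=f["attitude"]; M=R.from_quat([q[1],q[2],q[3],q[0]]).as_matrix()
    u=f["K"]@(M.T@(np.array(p)-f["xyz"])); return u[:2]/u[2]
E
python3 - <<'E'
from h import *
from station import eyes, manip
f=eyes.grab_frame("top")
def pts(l,z): return np.array([ray(f,(195+x/5,180+y/5),z)[:2] for x,y in l])
T={}
rl,rr,fr=pts([(47,28),(725,74),(707,438)],.044); fl=pts([(27,390)],.004)[0]
print("tray",rl,rr,fr,fl,np.linalg.norm(rr-rl),np.linalg.norm(fr-rr))
ux=(rr-fr)/np.linalg.norm(rr-fr); uy=(rl-rr)/np.linalg.norm(rl-rr)
print("yaw",np.degrees(np.arctan2(ux[1],ux[0])),np.degrees(np.arctan2(-uy[0],uy[1])))
th=np.arctan2(-uy[0],uy[1]); A=np.array([[np.cos(th),-np.sin(th)],[np.sin(th),np.cos(th)]])
# outer rear/right corner at (104,-199)
o=rr-A@np.array([.104,-.199]); print("origin",o,"fl in tray",A.T@(fl-o),"fr",A.T@(fr-o),"rl",A.T@(rl-o))
for n,l,z in (("low",[(90,195),(247,225),(224,357),(65,328)],.068),("tall",[(322,205),(462,225),(442,360),(303,342)],.094),("pot",[(518,202),(690,200),(697,370),(525,375)],.090)):
    P=pts(l,z); c=P.mean(0); e=(P[0]+P[3]-P[1]-P[2]); s=[np.linalg.norm(P[i]-P[(i+1)%4]) for i in range(4)]
    print(n,c,"tray:",A.T@(c-o),"yaw-tray",np.degrees(np.arctan2(-e[0],e[1])-th),np.round(s,3)); print(((P-o)@A).round(3).tolist())
for uv,z in (((397,239),.03),((401,239),.0865)): print("ball",ray(f,uv,z))
E
```

```text
tray [0.62978642 0.18981339] [ 0.59056093 -0.22060105] [ 0.37278089 -0.19937028] [0.41075945 0.21022589] 0.41228467233324295 0.21881245676030425
yaw -5.568011545356817 -5.459479062450093
origin [ 0.50596591 -0.01260902] fl in tray [-0.11597549  0.21276596] fr [-0.11481206 -0.19858551] rl [0.104      0.21328467]
low [0.47921549 0.12566534] tray: [-0.03978474  0.13510203] yaw-tray -6.75490231853068 [0.094 0.078 0.095 0.079]
[[0.005, 0.178], [-0.006, 0.084], [-0.084, 0.092], [-0.073, 0.186]]
tall [ 0.47201568 -0.00538056] tray: [-0.03448396  0.00396558] yaw-tray -3.948944036510293 [0.082 0.078 0.08  0.079]
[[0.008, 0.042], [0.002, -0.04], [-0.076, -0.033], [-0.071, 0.047]]
pot [ 0.46594498 -0.13596848] tray: [-0.02810275 -0.12660753] yaw-tray 4.904542012801229 [0.1   0.098 0.1   0.099]
[[0.017, -0.072], [0.025, -0.172], [-0.073, -0.181], [-0.082, -0.082]]
ball [ 0.45155318 -0.39206022  0.03      ]
ball [ 0.45352389 -0.38322508  0.0865    ]
```

Everything is located to within a centimetre. The tray origin is about (0.506, -0.013) with a yaw of -5.5°. I'll turn the tool to the tray's axes first.

>>> send_rows(
  moves=[
    [0.3,[0,0,0],1],
    [0.3,[0,0,0],1],
    [0.3,[0,0,0],1],
    [0.3,[0,0,0],1],
    [0.3,[0,0,0],1],
    [0.3,[0,0,0],0.9],
    [0.3,[0,0,0],0],
  ],
)

```text
time: 0.85
position: [0.2709, -0.6155, 0.2037]
orientation: [-0.003, 0.998, -0.06, -0.002]
force: [-0.1, 0.6, -0.6]
grip_width: 0.0257
```

```bash
cat > st.py <<'E'
from station import manip
import numpy as np
from scipy.spatial.transform import Rotation as R
th=np.radians(-5.5); A=np.array([[np.cos(th),-np.sin(th)],[np.sin(th),np.cos(th)]]); o=np.array([.506,-.0126])
s=manip.read_state(); q=s["orientation"]; M=R.from_quat([q[1],q[2],q[3],q[0]]).as_matrix()
p=s["position"]
print("t%.1f"%s["time"],"tray xy",(A.T@(p[:2]-o)).round(4),"z %.4f"%p[2],"yaw rel tray %.2f"%np.degrees(np.arctan2(M[1,0],M[0,0])-th),"tilt %.2f"%np.degrees(np.arccos(-M[2,2])),"F",s["force"].round(1),"w %.4f"%s["grip_width"],"r %.3f"%np.hypot(*p[:2]))
E
python3 st.py
```

```text
t0.8 tray xy [-0.1762 -0.6227] z 0.2037 yaw rel tray -1.39 tilt 0.41 F [-0.1  0.6 -0.6] w 0.0257 r 0.672
```

>>> send_rows(
  moves=[
    [0.3,[0.25,-0.8,0],-0.28],
    [0.3,[0.25,-0.8,0],0],
    [0.3,[0.25,-0.8,0],0],
    [0.3,[0.25,-0.8,0],0],
    [0.3,[0.25,-0.8,0],0],
    [0.3,[0.25,-0.8,0],0],
    [0.3,[0.25,-0.8,0],0],
    [0.3,[0.25,-0.8,0],0],
    [0.3,[0.25,-0.8,0],0],
    [0.3,[0.25,-0.8,0],0],
    [0.3,[0.25,-0.8,0],0],
    [0.3,[0,0,0],0],
  ],
)

```text
time: 2.05
position: [0.4501, -0.1736, 0.2034]
orientation: [-0.002, 0.999, -0.034, -0.002]
force: [-0.1, -0.0, -0.2]
grip_width: 0.0255
```

```bash
python3 st.py
python3 - <<'E'
from h import *
from station import eyes
f=eyes.grab_frame("wrist"); cv2.imwrite("pics/w1.png",f["img"]); print(f["xyz"])
E
```

```text
t2.0 tray xy [-0.0402 -0.1656] z 0.2034 yaw rel tray 1.59 tilt 0.32 F [-0.1 -0.  -0.2] w 0.0255 r 0.482
[ 0.53137717 -0.17970694  0.36882777]
```

>>> send_rows(
  moves=[
    [0.3,[0.25,-0.8,0],0.3],
    [0.3,[0,0,0],0],
    [0.3,[0,0,0.8],0],
    [0.3,[0,0,0.8],0],
    [0.3,[0,0,0.8],0],
    [0.3,[0,0,0.5],0],
    [0.3,[0,0,0.4],0],
    [0.3,[0,0,0],0],
  ],
)

```text
time: 2.9
position: [0.4641, -0.1481, 0.0346]
orientation: [0.002, 0.999, -0.048, -0.0]
force: [-0.1, 0.3, 1.2]
grip_width: 0.0253
```

```bash
python3 st.py
```

```text
t2.9 tray xy [-0.0288 -0.1389] z 0.0346 yaw rel tray -0.05 tilt 0.25 F [-0.1  0.3  1.2] w 0.0253 r 0.487
```

View pics/w1.png

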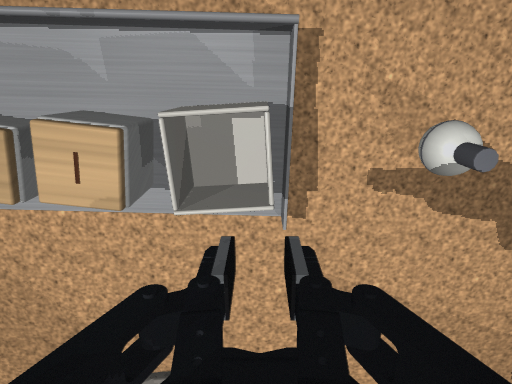

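The wrist picture shows the pot open at (160–272, 107–213), the ball's neck at (482,158), and a flat lid with a plain slot on the tall tin. The fingers are inside the pot, so I'll push it back by its rear wall.

>>> send_rows(
  moves=[
    [0.3,[0.2,-0.2,0],0],
    [0.3,[0.3,0,0],0],
    [0.3,[0.3,0,0],0],
    [0.3,[0.3,0,0],0],
    [0.3,[0.3,0,0],0],
    [0.3,[0.3,0,0],0],
    [0.3,[0.2,0,0],0],
    [0.3,[0.1,0,0],0],
    [0.3,[0.1,0,0],0],
    [0.3,[0,0,0],0],
  ],
)

```text
time: 3.9
position: [0.5764, -0.1493, 0.0431]
orientation: [0.003, 0.999, -0.048, 0.001]
force: [0.0, 0.9, -0.0]
grip_width: 0.0256
```

```bash
python3 st.py
```

```text
t3.9 tray xy [ 0.0832 -0.1293] z 0.0431 yaw rel tray 0.03 tilt 0.38 F [ 0.   0.9 -0. ] w 0.0256 r 0.595
```

>>> send_rows(
  moves=[
    [0.3,[0.06,0,0.1],0],
    [0.3,[0.06,0,0.1],0],
    [0.3,[0.06,0,0],0],
  ],
)

```text
time: 4.2
position: [0.5764, -0.1493, 0.0328]
orientation: [0.003, 0.999, -0.048, -0.007]
force: [-7.7, 1.5, 2.7]
grip_width: 0.0257
```

```bash
python3 st.py
```

```text
t4.2 tray xy [ 0.0832 -0.1294] z 0.0328 yaw rel tray -0.01 tilt 0.92 F [-7.7  1.5  2.7] w 0.0257 r 0.595
```

>>> send_rows(
  moves=[
    [0.3,[-0.4,0,0],0],
    [0.3,[-0.28,0.2,0],0],
    [0.3,[0,0.2,0],0],
    [0.3,[0,0.2,0],0],
    [0.3,[0,0.1,0],0],
    [0.3,[0,0.06,0],0],
    [0.3,[0,0.06,0],0],
  ],
)

```text
time: 4.9
position: [0.5396, -0.1828, 0.0346]
orientation: [-0.002, 0.999, -0.047, -0.007]
force: [-2.7, 9.9, 2.3]
grip_width: 0.0257
```

```bash
python3 st.py
```

```text
t4.9 tray xy [ 0.0497 -0.1662] z 0.0346 yaw rel tray 0.16 tilt 0.78 F [-2.7  9.9  2.3] w 0.0257 r 0.570
```

>>> send_rows(
  moves=[
    [0.3,[0.2,-0.2,0],0],
    [0.3,[0.3,0,0],0],
    [0.3,[0.15,0,0],0],
    [0.3,[0.06,0,0],0],
    [0.3,[0.06,0,0],0],
    [0.3,[-0.5,0,0],0],
    [0.3,[-0.2,0,-0.6],0],
    [0.3,[0,0,-0.8],0],
    [0.3,[0,0,-0.8],0],
    [0.3,[-0.5,-0.8,-0.2],0],
    [0.3,[-0.5,-0.8,0],0],
    [0.3,[-0.5,-0.8,0],0],
  ],
)

```text
time: 6.1
position: [0.4851, -0.0573, 0.1628]
orientation: [0.001, 0.998, -0.057, -0.01]
force: [0.5, 0.8, 0.1]
grip_width: 0.0254
```

>>> send_rows(
  moves=[
    [0.3,[-0.6,-0.8,0],0],
    [0.3,[-0.6,-0.2,0],0],
    [0.3,[-0.5,0,0],0],
    [0.3,[0,0,0],0],
  ],
)

```text
time: 6.5
position: [0.4058, 0.0088, 0.1668]
orientation: [0.0, 0.999, -0.053, -0.006]
force: [0.1, 0.0, -0.4]
grip_width: 0.0256
```

```bash
python3 st.py
```

```text
t6.5 tray xy [-0.1017  0.0117] z 0.1668 yaw rel tray -0.56 tilt 0.69 F [ 0.1  0.  -0.4] w 0.0256 r 0.406
```

Reach turns out better than the stated 0.425 m, since the arm holds r = 0.406 with the tool near vertical. Descending in front of the tall tin.

>>> send_rows(
  moves=[
    [0.3,[-0.05,0.1,0.7],0],
    [0.3,[-0.05,0,0.7],0],
    [0.3,[0,0,0.7],0],
    [0.3,[0,0,0.4],0],
    [0.3,[0,0,0.2],0],
    [0.3,[0,0,0],0],
  ],
)

```text
time: 7.1
position: [0.4122, 0.0023, 0.0313]
orientation: [-0.001, 0.998, -0.055, 0.003]
force: [0.8, 0.5, 0.5]
grip_width: 0.0259
```

```bash
python3 st.py
```

```text
t7.1 tray xy [-0.0948  0.0058] z 0.0313 yaw rel tray -0.84 tilt 0.39 F [0.8 0.5 0.5] w 0.0259 r 0.412
```

>>> send_rows(
  moves=[
    [0.5,[0,0,0],-0.15],
    [0.5,[0.1,0,0],0],
    [0.5,[0.25,0,0],0],
    [0.5,[0.25,0,0],0],
    [0.5,[0.25,0,0],0],
    [0.5,[0.25,0,0],0],
    [0.5,[0.25,0,0],0],
    [0.5,[0.25,0,0],0],
    [0.5,[0.15,0,0],0],
    [0.5,[0.1,0,0],0],
  ],
)

```text
time: 8.1
position: [0.5112, -0.0085, 0.0344]
orientation: [0.0, 0.999, -0.049, 0.002]
force: [-16.1, 3.0, 4.8]
grip_width: 0.0426
```

```bash
python3 st.py
```

```text
t8.1 tray xy [0.0048 0.0046] z 0.0344 yaw rel tray -0.10 tilt 0.18 F [-16.1   3.    4.8] w 0.0426 r 0.511
```

>>> send_rows(
  moves=[
    [0.5,[-0.5,0,-0.4],0],
    [0.5,[-0.2,0,-0.8],0],
    [0.5,[0,-0.8,-0.6],0],
    [0.5,[-0.4,-0.8,0],0],
    [0.5,[-0.5,-0.8,0],0],
    [0.5,[-0.5,-0.3,0],0],
    [0.5,[-0.2,0,0],0],
    [0.5,[0,0,0],0],
  ],
)

```text
time: 8.9
position: [0.4192, 0.1447, 0.1311]
orientation: [-0.004, 0.999, -0.051, 0.011]
force: [-0.6, -0.6, -0.0]
grip_width: 0.0426
```

```bash
python3 st.py
```

```text
t8.9 tray xy [-0.1015  0.1483] z 0.1311 yaw rel tray -0.35 tilt 1.39 F [-0.6 -0.6 -0. ] w 0.0426 r 0.443
```

>>> send_rows(
  moves=[
    [0.5,[-0.2,0.25,0],0],
    [0.5,[0,0,0.7],0],
    [0.5,[0,0,0.7],0],
    [0.5,[0,0,0.45],0],
    [0.5,[0,0,0.2],0],
    [0.5,[0,0,0],0],
  ],
)

```text
time: 9.5
position: [0.4225, 0.1289, 0.0279]
orientation: [-0.006, 0.998, -0.057, 0.018]
force: [0.4, -0.6, 0.7]
grip_width: 0.0426
```

```bash
python3 st.py
```

```text
t9.5 tray xy [-0.0967  0.1329] z 0.0279 yaw rel tray -1.04 tilt 2.21 F [ 0.4 -0.6  0.7] w 0.0426 r 0.442
```

>>> send_rows(
  moves=[
    [0.5,[0.1,0,0],-0.2],
    [0.5,[0.25,0,0],0],
    [0.5,[0.25,0,0],0],
    [0.5,[0.25,0,0],0],
    [0.5,[0.25,0,0],0],
    [0.5,[0.25,0,0],0],
    [0.5,[0.25,0,0],0],
    [0.5,[0.2,0,0],0],
    [0.5,[0.12,0,0],0],
    [0.5,[0.1,0,0],0],
  ],
)

```text
time: 10.5
position: [0.5265, 0.1174, 0.0335]
orientation: [-0.004, 0.999, -0.048, 0.013]
force: [-25.0, 5.3, 10.3]
grip_width: 0.0423
```

```bash
python3 st.py
```

```text
t10.5 tray xy [0.008  0.1314] z 0.0335 yaw rel tray 0.00 tilt 1.58 F [-25.    5.3  10.3] w 0.0423 r 0.539
```

>>> send_rows(
  moves=[
    [0.5,[-0.4,0,0],0],
    [0.5,[0,0,-0.7],1],
    [0.5,[0,0,-0.7],1],
    [0.5,[0,0,-0.4],1],
    [0.3,[0,0,0],1],
    [0.3,[0,0,0],1],
    [0.3,[0,0,0],1],
    [0.3,[0,0,0],1],
    [0.3,[0,0,0],1],
    [0.3,[0,0,0],1],
    [0.3,[0,0,0],1],
    [0.3,[0,0,0],1],
  ],
)

```text
time: 11.7
position: [0.5158, 0.1204, 0.1316]
orientation: [-0.018, 0.855, -0.519, 0.015]
force: [-0.9, -0.6, -2.0]
grip_width: 0.0256
```

>>> send_rows(
  moves=[
    [0.3,[0,0,0],1],
    [0.3,[0,0,0],1],
    [0.3,[0,0,0],1],
    [0.3,[0,0,0],1],
    [0.3,[0,0,0],1],
    [0.3,[0,0,0],1],
    [0.3,[0,0,0],1],
    [0.3,[0,0,0],0],
  ],
)

```text
time: 12.5
position: [0.5259, 0.1232, 0.1387]
orientation: [0.032, -0.652, 0.757, -0.016]
force: [-0.5, -0.3, 0.2]
grip_width: 0.0258
```

```bash
python3 st.py
```

```text
t12.5 tray xy [0.0068 0.1371] z 0.1387 yaw rel tray -93.02 tilt 4.07 F [-0.5 -0.3  0.2] w 0.0258 r 0.540
```

>>> send_rows(
  moves=[
    [0.3,[-0.6,-0.3,0],-0.6],
    [0.3,[-0.6,-0.4,0],0],
    [0.3,[-0.6,-0.2,0],0],
    [0.3,[0,0,0],0],
  ],
)

```text
time: 12.9
position: [0.5842, 0.21, 0.1445]
orientation: [0.032, -0.676, 0.736, -0.018]
force: [-0.1, -0.1, -0.5]
grip_width: 0.0255
```

```bash
python3 st.py;python3 - <<'E'
from h import *
from station import eyes,manip
print(manip.read_state()["joint_pos"])
f=eyes.grab_frame("wrist"); cv2.imwrite("pics/w2.png",f["img"]); print(f["xyz"],f["attitude"])
E
```

```text
t12.9 tray xy [0.0565 0.229 ] z 0.1445 yaw rel tray -89.36 tilt 4.17 F [-0.1 -0.1 -0.5] w 0.0255 r 0.621
[-1.24121522  0.74155219  1.1967854   1.86258667 -0.81998718  1.04197517
 -2.95004362]
[0.56556942 0.12669044 0.30811803] [0.04163599 0.03711923 0.98401193 0.16914236]
```

View pics/w2.png

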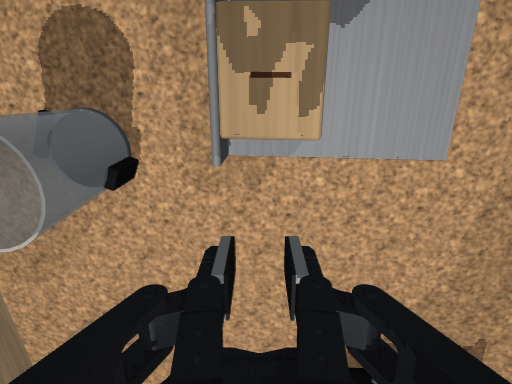

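The wrist view shows the low tin flush along the rear upstand, square, with its left face clear. However, joint 7 is at -2.95, right at its limit. I'll turn the other way round, which gives an equivalent jaw pose.

>>> send_rows(
  moves=[
    [0.3,[0,0,0],-1],
    [0.3,[0,0,0],-1],
    [0.3,[0,0,0],-1],
    [0.3,[0,0,0],-1],
    [0.3,[0,0,0],-1],
    [0.3,[0,0,0],-1],
    [0.3,[0,0,0],-1],
    [0.3,[0,0,0],-1],
    [0.3,[0,0,0],-1],
    [0.3,[0,0,0],-1],
    [0.3,[0,0,0],-1],
    [0.3,[0,0,0],-1],
  ],
)

```text
time: 14.15
position: [0.5841, 0.1914, 0.1496]
orientation: [-0.019, 0.96, -0.279, 0.035]
force: [-1.2, 0.2, 0.2]
grip_width: 0.0257
```

>>> send_rows(
  moves=[
    [0.3,[0,0,0],-1],
    [0.3,[0,0,0],-1],
    [0.3,[0,0,0],-1],
    [0.3,[0,0,0],-1],
    [0.3,[0,0,0],-1],
    [0.3,[0,0,0],-1],
    [0.3,[0,0,0],-1],
    [0.3,[0,0,0],-1],
    [0.3,[0,0,0],-1],
    [0.3,[0,0,0],-1],
    [0.3,[0,0,0],-1],
    [0.3,[0,0,0],-1],
  ],
)

```text
time: 15.35
position: [0.5863, 0.1757, 0.1597]
orientation: [0.002, 0.963, 0.263, 0.05]
force: [-0.3, -1.0, -0.5]
grip_width: 0.0254
```

```bash
echo 'print("q",s["joint_pos"].round(2))' >> st.py; python3 st.py
```

```text
t15.3 tray xy [0.0619 0.1951] z 0.1597 yaw rel tray 36.14 tilt 5.79 F [-0.3 -1.  -0.5] w 0.0254 r 0.612
q [-0.91  0.43  0.67  1.88 -0.35  0.84 -1.12]
```

>>> send_rows(
  moves=[
    [0.3,[0.2,0,0.1],-1],
    [0.3,[0.2,0,0.1],-1],
    [0.3,[0.2,0,0.1],-1],
    [0.3,[0.2,0,0.1],-1],
    [0.3,[0,0,0.1],-1],
    [0.3,[0,0,0.1],-1],
    [0.3,[0,0,0],-1],
    [0.3,[0,0,0],-1],
    [0.3,[0,0,0],-1],
    [0.3,[0,0,0],-1],
    [0.3,[0,0,0],0],
  ],
)

```text
time: 16.45
position: [0.6258, 0.188, 0.1456]
orientation: [0.032, 0.747, 0.662, 0.056]
force: [-0.4, -0.2, 0.0]
grip_width: 0.0257
```

```bash
echo 'print("tool z",M[:,2].round(3))' >> st.py; python3 st.py
```

```text
t16.4 tray xy [0.1    0.2112] z 0.1456 yaw rel tray 88.79 tilt 7.43 F [-0.4 -0.2  0. ] w 0.0257 r 0.653
q [-0.71  0.46  0.41  1.81 -0.22  0.79 -0.32]
tool z [ 0.126  0.027 -0.992]
```

>>> send_rows(
  moves=[
    [0.3,[0.3,-0.6,0],0],
    [0.3,[0.1,-0.6,0],0],
    [0.3,[0,0,0.7],0],
    [0.3,[0,0,0.7],0],
    [0.3,[0,0,0.5],0],
    [0.3,[0,0,0.3],0],
    [0.3,[0,0,0],0],
  ],
)

```text
time: 17.15
position: [0.5869, 0.2168, 0.0345]
orientation: [0.035, 0.75, 0.657, 0.065]
force: [-0.5, 0.2, -0.1]
grip_width: 0.0254
```

```bash
python3 st.py
```

```text
t17.1 tray xy [0.0585 0.2361] z 0.0345 yaw rel tray 88.09 tilt 8.48 F [-0.5  0.2 -0.1] w 0.0254 r 0.626
q [-0.73  0.56  0.34  1.95 -0.29  0.53 -0.34]
tool z [ 0.144  0.034 -0.989]
```

>>> send_rows(
  moves=[
    [0.3,[-0.3,0,0],-0.2],
    [0.3,[-0.3,0,0],-0.1],
    [0.3,[-0.25,0,0],0],
    [0.3,[-0.25,0,0],0],
    [0.3,[-0.25,0,0],0],
    [0.3,[-0.25,0,0],0],
  ],
)

```text
time: 17.75
position: [0.5821, 0.139, 0.0365]
orientation: [0.036, 0.741, 0.667, 0.071]
force: [1.5, 7.1, -0.9]
grip_width: 0.0256
```

```bash
python3 st.py
```

```text
t17.8 tray xy [0.0612 0.1582] z 0.0365 yaw rel tray 89.78 tilt 9.16 F [ 1.5  7.1 -0.9] w 0.0256 r 0.598
q [-0.58  0.51  0.3   2.02 -0.29  0.48 -0.18]
tool z [ 0.154  0.041 -0.987]
```

>>> send_rows(
  moves=[
    [0.3,[-0.25,-0.08,0],0],
    [0.3,[-0.25,-0.08,0],0],
    [0.3,[-0.25,0,0],0],
    [0.3,[-0.2,0,0],0],
    [0.3,[-0.15,0,0],0],
    [0.3,[-0.1,0,0],0],
  ],
)

```text
time: 18.35
position: [0.5725, 0.0849, 0.0357]
orientation: [0.036, 0.738, 0.669, 0.079]
force: [0.8, 8.9, 0.1]
grip_width: 0.0259
```

```bash
python3 st.py
```

```text
t18.4 tray xy [0.0569 0.1034] z 0.0357 yaw rel tray 90.23 tilt 9.97 F [0.8 8.9 0.1] w 0.0259 r 0.579
q [-0.45  0.48  0.25  2.08 -0.31  0.44 -0.06]
tool z [ 0.165  0.053 -0.985]
```

>>> send_rows(
  moves=[
    [0.3,[-0.12,0,0],0],
    [0.3,[-0.12,0,0],0],
    [0.3,[-0.12,0,0],0],
  ],
)

```text
time: 18.65
position: [0.5723, 0.083, 0.0366]
orientation: [0.03, 0.734, 0.673, 0.086]
force: [1.3, 17.9, -0.1]
grip_width: 0.0257
```

```bash
python3 st.py;python3 - <<'E'
from h import *
from station import eyes
f=eyes.grab_frame("top"); cv2.imwrite("pics/top1.png",f["img"])
a=f["img"][180:275,195:350]
cv2.imwrite("pics/crop1.png",cv2.resize(cv2.convertScaleAbs(a,alpha=1.5),None,fx=5,fy=5,interpolation=cv2.INTER_CUBIC))
E
```

```text
t18.6 tray xy [0.0568 0.1015] z 0.0366 yaw rel tray 91.01 tilt 10.50 F [ 1.3 17.9 -0.1] w 0.0257 r 0.578
q [-0.41  0.48  0.22  2.08 -0.33  0.43 -0.02]
tool z [ 0.167  0.072 -0.983]
```

The push stopped at y = 0.1015 against a computed closed-row value of 0.100, with 18 N building up, so the row is closed. I'll back off, rise and check.

>>> send_rows(
  moves=[
    [0.3,[0.5,0,0],0],
    [0.3,[0.3,0,-0.6],0],
    [0.3,[0,0,-0.9],0],
    [0.3,[0,0,-0.9],0],
    [0.3,[0,0,0],0],
  ],
)

```text
time: 19.2
position: [0.5532, 0.1115, 0.1606]
orientation: [0.029, 0.734, 0.673, 0.084]
force: [1.2, -0.3, -0.2]
grip_width: 0.0257
```

```bash
python3 st.py
```

```text
t19.2 tray xy [0.0351 0.1281] z 0.1606 yaw rel tray 90.92 tilt 10.24 F [ 1.2 -0.3 -0.2] w 0.0257 r 0.564
q [-0.61  0.27  0.37  2.03 -0.19  0.69 -0.21]
tool z [ 0.163  0.07  -0.984]
```

>>> send_rows(
  moves=[
    [0.3,[0,0,0],0],
    [0.3,[0,0,0],0],
    [0.3,[0,0,0],0],
    [0.3,[0,0,0],0],
  ],
)

```text
time: 19.6
position: [0.5517, 0.1084, 0.1585]
orientation: [0.029, 0.735, 0.672, 0.083]
force: [0.9, -0.3, 0.1]
grip_width: 0.0254
```

```bash
python3 st.py
python3 - <<'E'
from h import *
from station import eyes
f=eyes.grab_frame("top")
a=f["img"][180:275,195:350]
cv2.imwrite("pics/crop2.png",cv2.resize(cv2.convertScaleAbs(a,alpha=1.5),None,fx=5,fy=5,interpolation=cv2.INTER_CUBIC))
E
```

```text
t19.6 tray xy [0.0339 0.1248] z 0.1585 yaw rel tray 90.75 tilt 10.06 F [ 0.9 -0.3  0.1] w 0.0254 r 0.562
q [-0.6   0.27  0.37  2.04 -0.19  0.69 -0.21]
tool z [ 0.161  0.068 -0.985]
```

View pics/crop2.png

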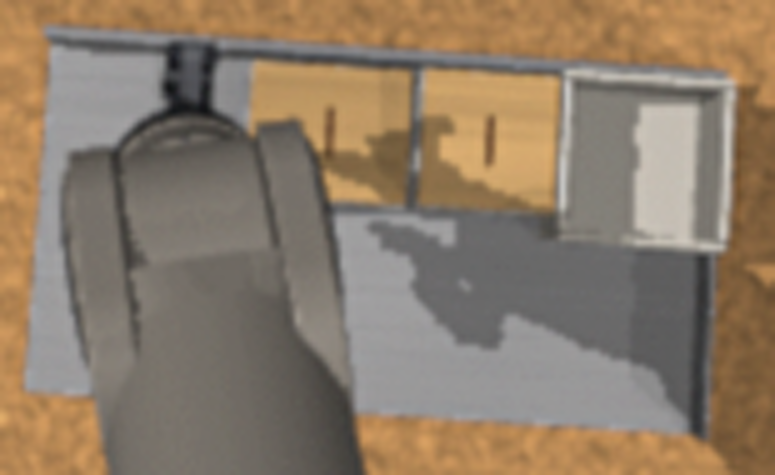

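The row is closed and flush: the low tin, tall tin and pot stand side by side with the pot against the right end (rim at 560–735, 68–250). I'll turn back to yaw 0 and head for the ball.

>>> send_rows(
  moves=[
    [0.3,[0,0,0],1],
    [0.3,[0,0,0],1],
    [0.3,[0,0,0],1],
    [0.3,[0,0,0],1],
    [0.3,[0,0,0],1],
    [0.3,[0,0,0],1],
    [0.3,[0,0,0],1],
    [0.3,[0,0,0],1],
    [0.3,[0,0,0],1],
    [0.3,[0,0,0],1],
    [0.3,[0,0,0],1],
    [0.3,[0,0,0],1],
  ],
)

```text
time: 20.85
position: [0.5475, 0.106, 0.1487]
orientation: [-0.015, 0.978, 0.194, 0.077]
force: [-0.8, 0.0, -0.2]
grip_width: 0.0254
```

>>> send_rows(
  moves=[
    [0.3,[0,0,0],1],
    [0.3,[0,0,0],1],
    [0.3,[0,0,0],1],
    [0.3,[0,0,0],1],
    [0.3,[0,0,0],1],
    [0.3,[0,0,0],0.8],
    [0.3,[0,0,0],0],
  ],
)

```text
time: 21.55
position: [0.5452, 0.105, 0.1435]
orientation: [-0.031, 0.995, -0.068, 0.067]
force: [-0.3, 0.8, 0.2]
grip_width: 0.0256
```

```bash
python3 st.py
```

```text
t21.6 tray xy [0.0278 0.1208] z 0.1435 yaw rel tray -2.56 tilt 8.49 F [-0.3  0.8  0.2] w 0.0256 r 0.555
q [-0.9   0.34  0.74  2.06 -0.39  0.71 -1.63]
tool z [ 0.138  0.052 -0.989]
```

>>> send_rows(
  moves=[
    [0.3,[-0.1,0.3,-0.4],-0.3],
    [0.3,[-0.1,0.6,-0.3],-0.2],
    [0.3,[-0.1,0.8,0],0],
    [0.3,[-0.1,0.8,0],0],
    [0.3,[-0.1,0.8,0],0],
    [0.3,[-0.1,0.8,0],0],
    [0.3,[-0.1,0.8,0],0],
    [0.3,[-0.1,0.8,0],0],
    [0.3,[-0.1,0.8,0],0],
    [0.3,[-0.1,0.8,0],0],
    [0.3,[-0.1,0.8,0],0],
    [0.3,[0,0,0],0],
  ],
)

```text
time: 22.75
position: [0.4532, -0.309, 0.1436]
orientation: [-0.025, 0.997, -0.028, 0.067]
force: [0.4, 0.4, 0.0]
grip_width: 0.0254
```

```bash
python3 st.py
python3 - <<'E'
from h import *
from station import eyes
f=eyes.grab_frame("wrist"); cv2.imwrite("pics/w3.png",f["img"]); np.save("w3.npy",f,allow_pickle=True)
t=eyes.grab_frame("top"); cv2.imwrite("pics/top3.png",t["img"])
np.save("t3.npy",t,allow_pickle=True)
E
```

```text
t22.8 tray xy [-0.0242 -0.3001] z 0.1436 yaw rel tray 2.12 tilt 8.26 F [0.4 0.4 0. ] w 0.0254 r 0.549
q [-0.06  0.38  0.77  2.03 -0.54  0.83 -0.59]
tool z [ 0.136  0.047 -0.99 ]
```

View pics/w3.png

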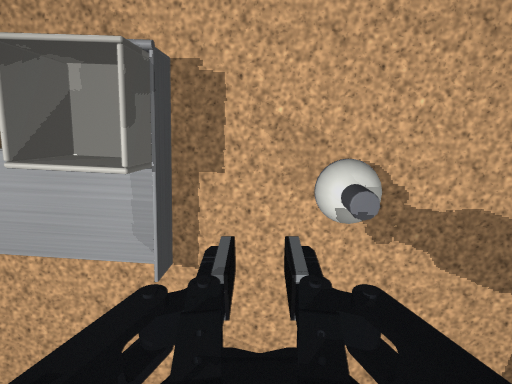

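The ball's body is at (349,191), the neck top at (365,205), and the pot's right rim edge runs (122,38)–(124,171).

Run:
```python
from h import *
f=np.load("w3.npy",allow_pickle=True).item()
th=np.radians(-5.5); A=np.array([[np.cos(th),-np.sin(th)],[np.sin(th),np.cos(th)]]); o=np.array([.506,-.0126])
for n,uv,z in (("neck",(365,205),.0865),("ball",(349,191),.026),("potRR",(124,38),.09),("potRF",(126,171),.09),("trayRR",(152,41),.044),("trayRF",(158,279),.044)):
    p=ray(f,uv,z)[:2]; print(n,p.round(4),(A.T@(p-o)).round(4))
```

```text
neck [ 0.4528 -0.3864] [-0.0171 -0.3771]
ball [ 0.4521 -0.3881] [-0.0176 -0.379 ]
potRR [ 0.5821 -0.2164] [ 0.0953 -0.1955]
potRF [ 0.4877 -0.205 ] [ 0.0002 -0.1933]
trayRR [ 0.5925 -0.2192] [ 0.1059 -0.1973]
trayRF [ 0.3755 -0.1993] [-0.112  -0.1984]
```

>>> send_rows(
  moves=[
    [0.6,[0,0.8,0],0.4],
    [0.6,[0,0.8,0],0],
    [0.6,[0,0,0.4],0],
    [0.6,[0,0,0],0],
  ],
)

```text
time: 23.25
position: [0.4572, -0.3757, 0.1164]
orientation: [-0.032, 0.997, -0.034, 0.066]
force: [0.4, 0.9, -0.0]
grip_width: 0.0515
```

```bash
cat > go.py <<'E'
import sys; from st import *
g=np.array([float(v) for v in sys.argv[1:4]])
d=M.T@(g-p); print("shift in units",(d/.05).round(2),"pos",p.round(4))
E
python3 go.py 0.455 -0.386 0.058; python3 go.py 0.4525 -.387 .058 | tail -1
```

```text
t23.2 tray xy [-0.0138 -0.3661] z 0.1164 yaw rel tray 1.28 tilt 8.41 F [ 0.4  0.9 -0. ] w 0.0515 r 0.592
q [ 0.12  0.51  0.72  1.93 -0.63  0.86 -0.45]
tool z [ 0.134  0.059 -0.989]
shift in units [-0.18  0.29  1.14] pos [ 0.4572 -0.3757  0.1164]
shift in units [-0.23  0.31  1.13] pos [ 0.4572 -0.3757  0.1164]
```

>>> send_rows(
  moves=[
    [0.6,[-0.18,0.29,0],0],
    [0.6,[0,0,0.5],0],
    [0.6,[0,0,0.4],0],
    [0.6,[0,0,0.15],0],
    [0.6,[0,0,0],0],
  ],
)

```text
time: 23.75
position: [0.4597, -0.3785, 0.0634]
orientation: [-0.034, 0.997, -0.027, 0.067]
force: [-0.4, 0.9, -0.3]
grip_width: 0.0512
```

```bash
python3 go.py 0.455 -0.386 0.058;  python3 - <<'E'
from h import *
from station import eyes
f=eyes.grab_frame("wrist"); cv2.imwrite("pics/w4.png",f["img"])
E
```

```text
t23.8 tray xy [-0.0111 -0.3686] z 0.0634 yaw rel tray 2.14 tilt 8.60 F [-0.4  0.9 -0.3] w 0.0512 r 0.595
q [ 0.18  0.58  0.65  1.95 -0.71  0.78 -0.36]
tool z [ 0.135  0.064 -0.989]
shift in units [-0.1   0.16  0.09] pos [ 0.4597 -0.3785  0.0634]
```

View pics/w4.png

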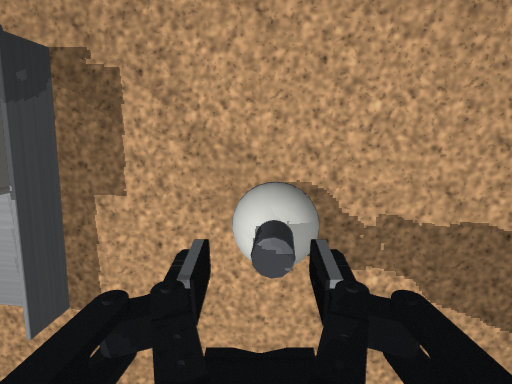

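The neck (272,250) sits between the pads, about 0.1–0.2 units to the right, which agrees with the calculation. Adjusting and closing.

>>> send_rows(
  grip_force=30,
  moves=[
    [0.6,[-0.1,0.16,0.08],0],
    [0.4,[0,0,0],0],
    [0.1,[0,0,0],0],
    [0,[0,0,0],0],
    [0,[0,0,0],0],
    [0,[0,0,0],0],
  ],
)

```text
time: 24.4
position: [0.4558, -0.3876, 0.0616]
orientation: [-0.033, 0.997, -0.026, 0.069]
force: [-0.5, 0.3, -1.9]
grip_width: 0.0208
```

```bash
python3 st.py
```

```text
t24.4 tray xy [-0.014  -0.3781] z 0.0616 yaw rel tray 2.20 tilt 8.75 F [-0.5  0.3 -1.9] w 0.0208 r 0.598
q [ 0.2   0.59  0.64  1.95 -0.72  0.78 -0.33]
tool z [ 0.139  0.061 -0.988]
```

Run:
```python
from h import *
from station import eyes,manip
f=eyes.grab_frame("wrist"); cv2.imwrite("pics/w5.png",f["img"][150:384,130:400].repeat(2,0).repeat(2,1))
s=manip.read_state(); q=s["orientation"]; M=R.from_quat([q[1],q[2],q[3],q[0]]).as_matrix()
for b in (0,.019,.03): print(b,(proj(f,s["position"]-b*M[:,2])-[130,150])*2)
```

```text
0 [259.4048835  163.20561294]
0.019 [259.4298097  194.45686933]
0.03 [259.4469038  215.88862359]
```

View pics/w5.png

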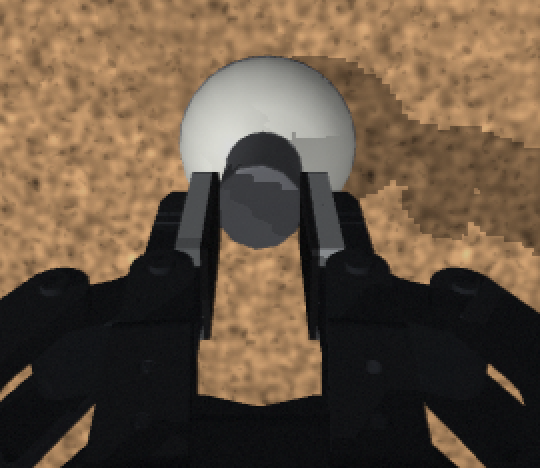

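The neck is held squarely between the pads. Lifting straight up.

```bash
python3 go.py 0.4558 -0.3876 0.185 | tail -1
```

```text
shift in units [ 0.34 -0.17 -2.44] pos [ 0.4558 -0.3876  0.0616]
```

>>> send_rows(
  moves=[
    [0,[0,0,-0.2],0],
    [0,[0.06,0,-0.4],0],
    [0,[0.08,0,-0.5],0],
    [0,[0.08,0,-0.5],0],
    [0,[0.08,0,-0.5],0],
    [0,[0.05,0,-0.4],0],
    [0,[0,0,0],0],
  ],
)

```text
time: 25.15
position: [0.4537, -0.3969, 0.1948]
orientation: [-0.033, 0.997, -0.027, 0.068]
force: [0.4, -0.2, -1.4]
grip_width: 0.0207
```

```bash
python3 st.py; python3 go.py 0.544 -0.162 0.185 | tail -1
```

```text
t25.1 tray xy [-0.0153 -0.3876] z 0.1948 yaw rel tray 2.08 tilt 8.64 F [ 0.4 -0.2 -1.4] w 0.0207 r 0.603
q [ 0.1   0.43  0.79  1.84 -0.53  1.01 -0.5 ]
tool z [ 0.137  0.062 -0.989]
shift in units [ 1.48 -4.76  0.73] pos [ 0.4537 -0.3969  0.1948]
```

>>> send_rows(
  moves=[
    [0,[0.12,-0.4,0.05],0],
    [0,[0.15,-0.5,0.06],0],
    [0,[0.15,-0.5,0.06],0],
    [0,[0.15,-0.5,0.06],0],
    [0,[0.15,-0.5,0.06],0],
    [0,[0.15,-0.5,0.06],0],
    [0,[0.15,-0.5,0.06],0],
    [0,[0.15,-0.5,0.06],0],
    [0,[0.15,-0.4,0.06],0],
    [0,[0.1,-0.3,0.06],0],
    [0,[0,0,0],0],
  ],
)

```text
time: 26.25
position: [0.536, -0.1598, 0.1841]
orientation: [-0.034, 0.997, -0.029, 0.063]
force: [-0.8, -0.7, -1.5]
grip_width: 0.0208
```

```bash
python3 st.py; python3 go.py 0.544 -0.162 0.185 | tail -1;  python3 - <<'E'
from h import *
from station import eyes
f=eyes.grab_frame("wrist"); cv2.imwrite("pics/w6.png",f["img"]); np.save("w6.npy",f,allow_pickle=True)
E
```

```text
t26.2 tray xy [ 0.044  -0.1437] z 0.1841 yaw rel tray 1.89 tilt 8.19 F [-0.8 -0.7 -1.5] w 0.0208 r 0.559
q [-0.41  0.33  0.79  1.98 -0.44  0.87 -1.  ]
tool z [ 0.127  0.063 -0.99 ]
shift in units [ 0.16  0.03 -0.  ] pos [ 0.536  -0.1598  0.1841]
```

View pics/w6.png

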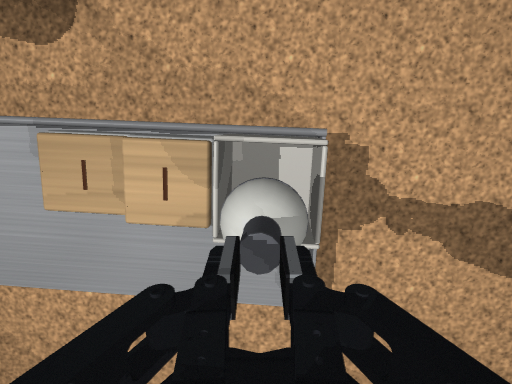

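The picture shows the row closed, and the ball hanging over the pot (rim (215,138)–(326,142) at the rear, (318,245) front right). I'll check the pot's centre.

Run:
```python
from h import *
f=np.load("w6.npy",allow_pickle=True).item()
th=np.radians(-5.5); A=np.array([[np.cos(th),-np.sin(th)],[np.sin(th),np.cos(th)]]); o=np.array([.506,-.0126])
for n,uv,z in (("potRL",(214,137),.09),("potRR",(327,140),.09),("potFR",(319,247),.09),("potFL",(215,245),.09),("tallRL",(124,137),.094),("tallFL",(127,222),.094),("tallFR",(211,227),.094),("lowRL",(39,133),.068),("lowFL",(45,209),.068),("lowFR",(125,213),.068)):
    p=ray(f,uv,z)[:2]; print(n,p.round(4),(A.T@(p-o)).round(4))
```

```text
potRL [ 0.5918 -0.1162] [ 0.0953 -0.0949]
potRR [ 0.5841 -0.2133] [ 0.0969 -0.1923]
potFR [ 0.4879 -0.2049] [ 0.0005 -0.1931]
potFL [ 0.4925 -0.1088] [-0.0042 -0.097 ]
tallRL [ 0.5961 -0.0372] [ 0.0921 -0.0159]
tallFL [ 0.5188 -0.029 ] [ 0.0143 -0.0151]
tallFR [ 0.5114 -0.1075] [ 0.0145 -0.094 ]
lowRL [0.6047 0.0619] [0.0911 0.0837]
lowFL [0.5281 0.071 ] [0.014  0.0853]
lowFR [ 0.5208 -0.0138] [0.0149 0.0002]
```

>>> send_rows(
  moves=[
    [0,[0.15,0,0],0],
    [0,[0,0,0],0],
  ],
)

```text
time: 26.5
position: [0.5423, -0.1639, 0.185]
orientation: [-0.033, 0.997, -0.031, 0.063]
force: [0.0, -0.8, 0.0]
grip_width: 0.0208
```

```bash
python3 go.py 0.543 -0.162 0.085
```

```text
t26.5 tray xy [ 0.0506 -0.1471] z 0.1850 yaw rel tray 1.67 tilt 8.13 F [ 0.  -0.8  0. ] w 0.0208 r 0.567
q [-0.4   0.34  0.79  1.97 -0.45  0.88 -1.  ]
tool z [ 0.127  0.062 -0.99 ]
shift in units [-0.23  0.1   1.98] pos [ 0.5423 -0.1639  0.185 ]
```

>>> send_rows(
  moves=[
    [0,[-0.04,0.02,0.25],0],
    [0,[-0.04,0.02,0.3],0],
    [0,[-0.04,0.02,0.3],0],
    [0,[-0.04,0.02,0.3],0],
    [0,[-0.04,0.02,0.3],0],
    [0,[-0.03,0,0.25],0],
    [0,[0,0,0.15],0],
    [0,[0,0,0],0],
  ],
)

```text
time: 27.3
position: [0.5377, -0.1674, 0.0807]
orientation: [-0.032, 0.997, -0.036, 0.06]
force: [-1.2, 0.5, -0.3]
grip_width: 0.0205
```

```bash
python3 go.py 0.543 -0.162 0.072
```

```text
t27.3 tray xy [ 0.0464 -0.1511] z 0.0807 yaw rel tray 1.17 tilt 7.79 F [-1.2  0.5 -0.3] w 0.0205 r 0.563
q [-0.27  0.49  0.66  2.05 -0.63  0.7  -0.84]
tool z [ 0.122  0.059 -0.991]
shift in units [ 0.08 -0.1   0.19] pos [ 0.5377 -0.1674  0.0807]
```

>>> send_rows(
  moves=[
    [0,[0.06,-0.1,0.04],0],
    [0,[0,0,0.05],0],
    [0,[0,0,0.03],0],
    [0,[0,0,0],0],
  ],
)

```text
time: 27.7
position: [0.5434, -0.1622, 0.0763]
orientation: [-0.032, 0.997, -0.035, 0.061]
force: [0.5, -0.4, -1.4]
grip_width: 0.0208
```

```bash
python3 go.py 0.543 -0.162 0.0706
```

```text
t27.7 tray xy [ 0.0516 -0.1453] z 0.0763 yaw rel tray 1.19 tilt 7.91 F [ 0.5 -0.4 -1.4] w 0.0208 r 0.567
q [-0.27  0.5   0.65  2.05 -0.64  0.69 -0.84]
tool z [ 0.125  0.059 -0.99 ]
shift in units [-0.02  0.    0.11] pos [ 0.5434 -0.1622  0.0763]
```

>>> send_rows(
  moves=[
    [0,[0,0,0.05],0],
    [0,[0,0,0.04],0],
    [0,[0,0,0.02],0],
  ],
)

```text
time: 28.0
position: [0.5448, -0.1619, 0.0713]
orientation: [-0.032, 0.997, -0.035, 0.062]
force: [-1.2, 0.9, 0.1]
grip_width: 0.0206
```

```bash
python3 st.py
```

```text
t28.0 tray xy [ 0.053  -0.1449] z 0.0713 yaw rel tray 1.20 tilt 8.01 F [-1.2  0.9  0.1] w 0.0206 r 0.568
q [-0.27  0.5   0.64  2.05 -0.65  0.68 -0.83]
tool z [ 0.126  0.059 -0.99 ]
```

>>> send_rows(
  moves=[
    [0,[0,0,0.03],0],
    [0,[0,0,0.02],0],
  ],
)

```text
time: 28.2
position: [0.5465, -0.162, 0.07]
orientation: [-0.032, 0.997, -0.036, 0.064]
force: [-1.6, 1.4, 13.3]
grip_width: 0.0205
```

The foot is on the floor: z = 0.0700 against 0.0706 expected, with 13 N. I'll ease off, part the fingers a little and check.

>>> send_rows(
  moves=[
    [0.1,[0,0,0],0],
    [0.3,[0,0,0],0],
    [0.42,[0,0,0],0],
    [0.42,[0,0,0],0],
  ],
)

```text
time: 28.6
position: [0.5472, -0.1623, 0.0705]
orientation: [-0.032, 0.997, -0.036, 0.064]
force: [0.7, -0.6, 0.9]
grip_width: 0.0358
```

```bash
python3 st.py
```

```text
t28.6 tray xy [ 0.0554 -0.1451] z 0.0705 yaw rel tray 1.16 tilt 8.24 F [ 0.7 -0.6  0.9] w 0.0358 r 0.571
q [-0.26  0.51  0.64  2.04 -0.65  0.67 -0.83]
tool z [ 0.131  0.059 -0.99 ]
```

>>> send_rows(
  moves=[
    [0.42,[0,0,-0.15],0],
    [0.42,[0.02,0,-0.3],0],
    [0.42,[0.03,0,-0.4],0],
    [0.42,[0,0,-0.6],0],
    [0.42,[0,0,-0.8],0],
    [0.42,[-0.3,0,-0.8],0],
    [0.42,[-0.6,0,-0.3],0],
    [0.42,[-0.5,0,0],0],
    [0.42,[0,0,0],0],
  ],
)

```text
time: 29.5
position: [0.4554, -0.1711, 0.2405]
orientation: [-0.032, 0.997, -0.038, 0.066]
force: [0.7, -0.6, -0.1]
grip_width: 0.0356
```

```bash
python3 st.py
python3 - <<'E'
from h import *
from station import eyes
f=eyes.grab_frame("wrist"); t=eyes.grab_frame("scene")
b=cv2.resize(t["img"][120:230,140:340],(384*200//110*1,384)); b=cv2.resize(b,(400,220))
im=np.full((384,512),0); w=f["img"]
out=np.zeros((600,512,3),np.uint8); out[:384]=w; out[384:600,:393]=cv2.resize(t["img"][120:230,140:340],(393,216),interpolation=cv2.INTER_CUBIC)
cv2.imwrite("pics/fin.png",out)
E
```

```text
t29.5 tray xy [-0.0352 -0.1626] z 0.2405 yaw rel tray 0.82 tilt 8.37 F [ 0.7 -0.6 -0.1] w 0.0356 r 0.486
q [-0.55  0.06  0.91  2.07 -0.19  0.94 -1.19]
tool z [ 0.133  0.059 -0.989]
```

View pics/fin.png

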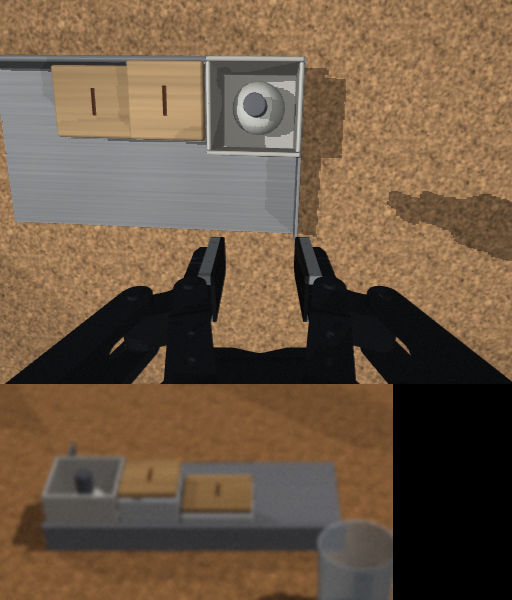

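The final picture shows the ball standing upright near the middle of the pot (neck at (254,104), rim (208–303, 58–155)), the row closed and flush, and the gripper clear. Handing in.

```bash
python3 -c "
from station import manip
print(manip.sign_off())"
```

```text
the job is handed in; nothing more can be done
None
```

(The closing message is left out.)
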